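Unlock a bayonet cover and hold it against a sprung fence

ROBOT

A 6-joint arm with a two-finger parallel gripper is mounted at the origin on a cart in front of the work surface, level with it; the furniture and walls round the work are solid. World frame = base frame: x ahead of the robot, y to its left, z up, the work surface at z = 0. Lengths are in m, angles in rad, forces in N, time in s.
With the tool pointing down it reaches from about 0.35 to 0.975 m from the base axis. Payload 4.9 kg.
Tool frame: the origin (TCP) lies on the mounting face of the last link; the fingertips stand 173 mm ahead of it and the grasp point (between the pads) lies ctrl.pinch_z ahead of it (ctrl.pinch_z is the distance from the TCP to the grasp point, in m); z points along the fingers, y is the line along which they close (so a half turn about z gives the same grasp; the last joint's range is limited). The gripper opens to 85 mm and grips with 20 to 120 N. Pads are 22 mm wide; open, the fingers measure 114 mm over their backs; the gripper's body (76 mm by 85 mm) begins 54 mm behind the grasp point. The pads swing forward as they close: fully open they stand 13 mm farther back than shut.
Start: joints at [1.069, 0.053, 1.613, -0, 1.476, -0.119], TCP at [0.233, 0.58, 0.405] pointing down, gripper open.
Joint ranges: [-3.01, 3.01], [-1.01, 2.22], [0.06, 2.58], [-1.02, 4.17], [0.09, 2.62], [-3.14, 3.14]. Speed limits (rad/s): [2.57, 2.57, 3.14, 3.14, 3.14, 3.14].

INTERFACE

Orientations are given as a rotation vector (axis times angle).
In Python, from station import telemetry, eyes, ctrl gives the robot as it stands.
- The arm moves only by the tool apply_moves, never from a script. Its argument "plan" is a list of rows, each a list of 5 numbers: the finger opening in m, from 0 to 0.0854, then the shift along the tool's x, y, z in m, then the turn about the tool's z in rad. In form: [[jaw, x, y, z, roll], ...]. A call has 1 to 12 rows; each row is the pose to reach, as a shift and turn from the pose commanded when the call began, along the tool's axes at that moment; what a row does not reach only later rows make up. A row lasts 1/12 s, in which the tool goes at most 41.7 mm and 7.16 degrees, less where a joint would pass 70% of its speed; a pose out of reach is approached as far as the arm can. A call with a gripper value outside its range is refused whole. The fingers move at their own pace and stop on an object; "newtons" is the grip in N (left out, the last holds). Time passes only in rows, so rows that repeat a pose let the fingers close. It gives the time, the measured TCP pose, the force, the opening and the grip force at its end, in the units of the state.
- telemetry.get_obs(): the state, without advancing time (a new reading comes with each control period).
- eyes.get_image(name): name is "scene" or "top" or "wrist"; returns a dict with "img" (400x640x3 uint8, blue, green, red), "range_z" (400x640 float32, m along the optical axis (not along the pixel's ray), 0 where there is no reading), "K" (3x3 intrinsics, pixels), "dist_coeffs" ([k1, k2, p1, p2, k3] as OpenCV has them; the pictures are not rectified), "pose" (4x4, takes a point from camera to world coordinates); the wrist camera has in their place "hand_eye" (4x4, takes a point from camera to tool coordinates, whose origin is the TCP and whose axes are the flange's). Camera axes: x right, y down, z forward; pixel columns grow to the right and rows downward; lengths in m; the calibration is good to about 2 mm. A picture is of the moment at which its call begins: read the wrist's pose just before it.
- ctrl.finish_job(): hands the job in; it is judged then, once.
Trained networks look in a picture, given as the dict that the camera call returned (one of the last four; its "shot" number tells which), for a name from the list of things; names that differ only in an ending like _2 or _b are one class to them, and where a whole thing is asked for, a point or a joint stands for the part that bears it (a point fixed in the world has none). Each returns a list of dicts, best first, with "confidence" (0 to 1); they miss things now and then, are a little off and sometimes report something else, mostly with a low value. They report only what shows in the picture. A call takes as long as a camera call. They do not tell look-alikes from the thing itself.
- eyes.search_frame(thing, picture): "box" ([left, top, right, bottom] in pixels, round what is visible of it).
- eyes.outline_of(thing, picture): "region" (400x640 bool, what is visible of it) and "box" ([left, top, right, bottom] in pixels, round what is visible of it).
- eyes.tip_of(thing, picture): "point" ([column, row] in pixels: a listed point, or the origin of a listed thing).
The state is a dict: "t": time; "q": joint angles; "dq": joint speeds; "effort": joint torques, N m; "tool_pos": TCP position; "tool_rot": TCP orientation; "contact_force": force on the tool from outside, world axes, zero at the start; "wrist_torque": the same for the moment, N m; "opening": finger opening in m; "grip_force": force on a finger pad.
Only numpy, scipy, OpenCV 4.12 (cv2) and the standard library are available. Lean on these libraries where they do the work, as an engineer would, in place of code of your own. Each camera call takes 0.05 s, during which the arm holds its last target. There are 200 camera calls.

TASK

Take the square inspection cover out of the gear housing: turn it by its bar grip anticlockwise (seen from above) to the stop, so that the bar lies along the housing's length, and lift it straight out. Then be a third hand for a colleague who will screw a strap to it: hold the cover upright in the air, clear of the fence's base, with any one flat side of its square flange flush against the middle of the sprung fence plate, and press with a steady 12 newtons or so (8 to 16; never ram it above 30). Keep that push for a couple of seconds and finish while still holding and pressing; leave the other things on the counter where they are.

Things in the scene. Friction and masses are not known exactly. Their poses are not given: they have to be found in the camera images.
- cover: Loose aluminium bayonet cover, 0.18-0.35 kg. Origin: centre of the underside of its flange, 60 x 60 mm, z 0 to 10 mm. On top a bar grip along its x: 52 long, 14 wide, z 10 to 38 mm. Below, a stem 26 mm across down to z -16, with two lugs along x under the bar (50 mm over both, 10 wide, z -16 to -10). Starts seated in the housing, its x 1.0-1.35 rad clockwise of the housing's x (seen from above).
- housing: Grey gear housing, fixed; foot 126 mm (its x, the length) by 100 (y), 45 high; shaft stub to y -69. Origin: middle of underside. In its top plate (8 mm) a hole 29 mm across with a slot along x, 54 x 15 mm. The lugs sit below the plate, 2 mm play. Turned anticlockwise they meet a stop with the cover's x parallel to the housing's (to 0.05 rad past): there it lifts straight out, clear after 16 mm.
- fence: Sprung fence fixture, fixed: dark steel base plate (x -65 to +80 mm, y +-65 mm, 12 mm thick), a rear block (x 39 to 66 mm, 58 mm high) and in front of it the moving fence plate. Origin: on the counter straight below the middle of the plate's face at rest. x points from the open side into the plate (push along +x), y along the plate, z up.
- plate_face (a point): Middle of the fence plate's flat face, 40 mm above the counter; it moves with the plate. The bright steel plate is 110 mm wide (y), 12 mm thick, from 22 to 58 mm above the counter. A pointer stands on top of it at y = +45 mm, up to 62 mm.
- stop_plate (a joint): How far the fence plate is pushed back along the fence's +x, in m: 0 at rest, 0.025 at the hard end. Springs: push (N) = 4 + 600 x value, friction 0.3 N; so 8 N at 0.007, 12 N at 0.013, 16 N at 0.020. The pointer's tip is over the first white line on the rear block at 8 N and over the second at 16 N.
- carton: Bystander: small printed bearing carton, 50 x 50 x 18 mm, near the front edge. Origin: centre of its underside.
- bearing: Bystander: ball bearing lying flat, 62 mm across, 17 mm high, at the back. Origin: centre of its underside.
- bottle: Bystander: sealant bottle with a nozzle, standing, 27 x 37 x 106 mm, at the left. Origin: centre of its underside.
- grease: Bystander: grease tube lying flat, 42 x 155 x 34 mm, at the front right. Origin: centre of its underside.
Things that resemble listed ones, but are neither listed nor needed, are in the scene too. Leave any orange or red look-alike of the fence alone.

How it is judged:
On the way, in this order (a step that is already met when the one before it is completed fails the run):
1. the cover, still seated, is turned to the stop: its bar within 0.2 rad of the housing's length (angle between the x axis of cover and the x axis of housing, either way round below 0.2 rad and z of cover in the frame of housing below 0.056 m), for 0.05 s.
2. the cover is lifted out, its flange at least 20 mm above the housing's top (z of cover in the frame of housing above 0.065 m), for 0.1 s.
3. the held cover is pressed against the fence plate with 8 to 16 N for a second (contact force between cover and fence between 8 and 16 N and value of joint stop_plate above 0.003 m and contact force between the fingers and cover above 2 N and z of cover in the frame of fence between 0.03 and 0.056 m and y of cover in the frame of fence between -0.02 and 0.02 m and angle between cover's own z axis and vertical below 0.15 rad and (angle between the x axis of cover and the x axis of fence, either way round below 0.12 rad or angle between the x axis of cover and the y axis of fence, either way round below 0.12 rad)), for 1 s.
At the end, for the whole second after the job is handed in: Fingers hold the cover in the air (flange underside 30 to 56 mm up), upright within 0.15 rad, a flat side flush with the fence plate within 0.12 rad, within 20 mm of the plate's middle, pressing with 8 to 16 N, the plate pushed back over 3 mm, all through the last second (all of step 3); the arm keeps its last pose, push and grip.
It fails at once if the cover is rammed against the fence with more than 30 N (contact force between cover and fence above 30 N).
It fails at once if the carton is moved more than 30 mm (distance of carton from where it was at the start of the episode above 0.03 m).
It fails at once if the bearing is moved more than 30 mm (distance of bearing from where it was at the start of the episode above 0.03 m).
It fails at once if the bottle is moved more than 30 mm (distance of bottle from where it was at the start of the episode above 0.03 m).
It fails at once if the grease is moved more than 30 mm (distance of grease from where it was at the start of the episode above 0.03 m).
It also fails if it takes over 45 s, if anything falls off the work surface, if the arm or the gripper's body presses on something with over 40 N, if the wrist force passes 120 N, or if a joint passes its speed limit or range.

## Working session

There is one attempt and no reset: what is moved stays moved. The work goes in short steps, Python scripts to look and compute and a tool call to move; the robot and the scene stay as the last step left them, time stands still between calls to the robot, and variables do not carry over. Pictures are saved under pics/ and viewed, at most 10 in all, crops included, and the job is handed in when it is done.

Besides the shell and the picture viewer there is one more tool, called after "Emit:" as name([rows], argument=value, ...), one row to a line, values as JSON. apply_moves: Moves the arm, as the interface text tells. Its arguments: {"type":"object","properties":{"plan":{"type":"array","items":{"type":"array","items":{"type":"number"}}},"newtons":{"type":"number"}},"required":["plan"]}

```bash
mkdir -p pics; ls; cat > h.py <<'E'
import numpy as np, cv2, pickle
from scipy.spatial.transform import Rotation as R
from station import telemetry, eyes, ctrl
def pose():
    o=telemetry.get_obs(); T=np.eye(4); T[:3,:3]=R.from_rotvec(o["tool_rot"]).as_matrix(); T[:3,3]=o["tool_pos"]; return T,o
def shot(n):
    T,o=pose(); p=eyes.get_image(n)
    p["W"]=np.array(p["pose"]) if "pose" in p else T@np.array(p["hand_eye"])
    return p
def cloud(p):
    h,w=p["range_z"].shape; v,u=np.mgrid[:h,:w]
    n=cv2.undistortPoints(np.stack([u.ravel(),v.ravel()],1).astype(np.float64)[:,None],np.array(p["K"]),np.array(p["dist_coeffs"]))[:,0]
    z=p["range_z"].ravel().astype(float)
    X=np.c_[n*z[:,None],z]@p["W"][:3,:3].T+p["W"][:3,3]
    X[z==0]=np.nan
    return X.reshape(h,w,3)
def proj(p,P):
    W=np.linalg.inv(p["W"]); 
    return cv2.projectPoints(np.atleast_2d(P).astype(float),cv2.Rodrigues(W[:3,:3])[0],W[:3,3],np.array(p["K"]),np.array(p["dist_coeffs"]))[0][:,0]
E
python3 - <<'E'
from h import *
print(telemetry.get_obs(),ctrl.pinch_z)
for n in("top","scene"):
    p=shot(n); cv2.imwrite(f"pics/{n}0.png",p["img"]); C=cloud(p)
    for t in("cover","housing","fence","plate_face","carton","bearing","bottle","grease"):
        for d in eyes.search_frame(t,p)[:3]:
            b=np.array(d["box"]); u,v=int((b[0]+b[2])/2),int((b[1]+b[3])/2)
            print(n,t,b.round(),round(d["confidence"],2),C[min(v,399),min(u,639)].round(3))
E
```

```text
pics
{'t': 0.0, 'q': array([ 1.06899727e+00,  5.33314420e-02,  1.61430390e+00,  1.31620102e-05,
        1.47601674e+00, -1.19004004e-01]), 'dq': array([-3.33503148e-05, -6.43012544e-04,  1.83348217e-04,  1.11416150e-03,
        9.29654806e-04,  9.96847366e-05]), 'effort': array([ 4.18096288e-04, -3.93678939e+01, -3.70179641e+01, -5.15756653e-06,
        6.87493608e-03, -1.58218927e-05]), 'tool_pos': array([0.23331312, 0.57952031, 0.40347251]), 'tool_rot': array([-5.97508213e-01, -3.08359345e+00,  3.07343427e-03]), 'contact_force': array([ 0.01962235, -0.79960367,  0.52626808]), 'wrist_torque': array([ 0.01162849, -0.01914066,  0.00655185]), 'grip_force': 0.0, 'opening': 0.08610403287799258} 0.1547
top cover [354. 211. 375. 228.] 0.64 [ 0.521 -0.186  0.085]
top cover [235. 211. 274. 257.] 0.64 [0.478 0.206 0.013]
top housing [345. 200. 378. 242.] 0.74 [ 0.514 -0.176  0.081]
top fence [346. 141. 385. 188.] 0.9 [ 0.726 -0.201  0.05 ]
top fence [233. 212. 273. 254.] 0.88 [0.482 0.207 0.058]
top fence [236. 151. 275. 198.] 0.78 [0.695 0.201 0.037]
top plate_face [350. 152. 382. 164.] 0.63
[... 490 characters left out ...]
1 -0.173  0.084]
scene housing [340. 158. 390. 202.] 0.58 [ 0.524 -0.159  0.045]
scene fence [216. 213. 277. 273.] 0.89 [0.693 0.207 0.031]
scene fence [275. 246. 347. 306.] 0.87 [0.475 0.225 0.058]
scene fence [285. 127. 337. 173.] 0.86 [ 0.723 -0.174  0.059]
scene plate_face [285. 254. 323. 293.] 0.9 [0.514 0.202 0.013]
scene plate_face [223. 222. 256. 259.] 0.9 [0.7   0.225 0.054]
scene plate_face [288. 132. 322. 162.] 0.78 [ 0.769 -0.212  0.026]
scene carton [364. 233. 385. 252.] 0.84 [0.399 0.018 0.02 ]
scene bearing [268. 177. 285. 193.] 0.71 [ 0.765 -0.041 -0.004]
scene bottle [249. 320. 266. 348.] 0.82 [0.494 0.429 0.073]
scene grease [408. 147. 454. 166.] 0.77 [ 0.397 -0.387  0.025]
```

```bash
python3 - <<'E'
import cv2
a=cv2.imread("pics/top0.png")[130:290,170:450]; b=cv2.imread("pics/scene0.png")[110:370,190:470]
cv2.imwrite("pics/topc.png",cv2.resize(a,None,fx=2.8,fy=2.8,interpolation=2)); cv2.imwrite("pics/scenec.png",cv2.resize(b,None,fx=2.2,fy=2.2,interpolation=2))
E
```

```text
(no output)
```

View pics/topc.png

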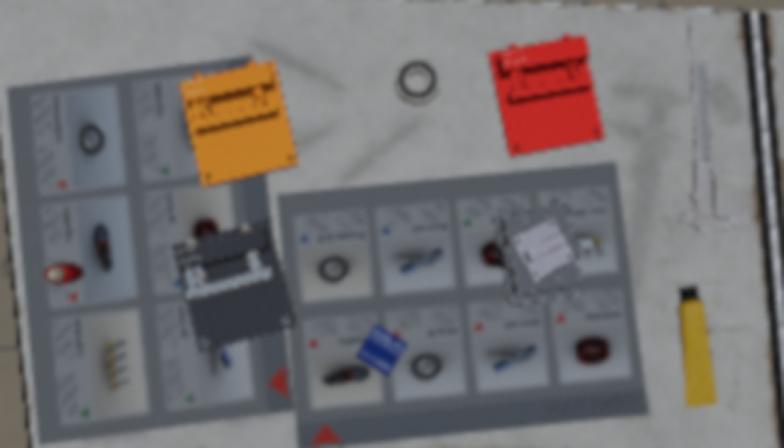

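View pics/scenec.png

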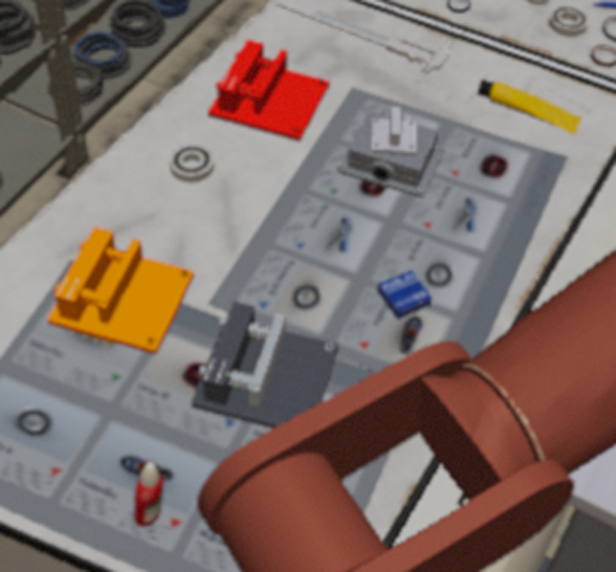

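The dark fence is at top px (253,233). Its look-alikes are orange at (255,175) and red at (365,165), and I'll leave both alone. The cover is on the grey housing at top px (364,220). I'll go above the housing for a close look.

```bash
cat >> h.py <<'E'
def shift(target):
    T,o=pose(); return (T[:3,:3].T@(np.array(target)-T[:3,3])).round(4)
E
python3 - <<'E'
from h import *
p=shot("wrist"); print(np.array(p["hand_eye"]).round(3)); print(pose()[0].round(3)); print(shift([.48,-.17,.38]))
E
```

```text
[[-0.001 -0.958 -0.288  0.074]
 [ 1.    -0.001 -0.     0.001]
 [-0.    -0.288  0.958  0.031]
 [ 0.     0.     0.     1.   ]]
[[-0.928  0.374  0.     0.233]
 [ 0.374  0.928  0.     0.58 ]
 [-0.     0.    -1.     0.405]
 [ 0.     0.     0.     1.   ]]
[-0.5087 -0.6034  0.0247]
```

Emit:
apply_moves([
  [0.085,-0.022,-0.026,0,0],
  [0.085,-0.044,-0.053,0,0],
  [0.085,-0.066,-0.08,0,0],
  [0.085,-0.09,-0.107,0,0],
  [0.085,-0.115,-0.136,0,0],
  [0.085,-0.14,-0.166,0,0],
  [0.085,-0.165,-0.196,0,0],
  [0.085,-0.19,-0.226,0,0],
  [0.085,-0.215,-0.256,0,0],
  [0.085,-0.24,-0.286,0,0],
  [0.085,-0.265,-0.316,0,0],
  [0.085,-0.29,-0.345,0,0],
], newtons=40)

```text
t: 1.95
tool_pos: [0.3735, 0.1496, 0.405]
tool_rot: [0.597, 3.083, 0.001]
contact_force: [1.3, -0.4, 0.2]
opening: 0.0854
grip_force: 0.0
```

Emit:
apply_moves([
  [0.085,-0.024,-0.028,0,0],
  [0.085,-0.048,-0.056,0,0],
  [0.085,-0.072,-0.084,0.005,0],
  [0.085,-0.096,-0.112,0.01,0],
  [0.085,-0.12,-0.14,0.015,0],
  [0.085,-0.145,-0.17,0.02,0],
  [0.085,-0.17,-0.2,0.025,0],
  [0.085,-0.195,-0.23,0.025,0],
  [0.085,-0.219,-0.258,0.025,0],
  [0.085,-0.219,-0.258,0.025,0],
])

```text
t: 2.78
tool_pos: [0.4813, -0.1746, 0.3796]
tool_rot: [0.606, 3.082, -0.003]
contact_force: [0.2, 0.6, 0.7]
opening: 0.0848
grip_force: 0.0
```

```bash
python3 - <<'E'
from h import *
T,o=pose(); print(T.round(3),o["q"].round(2),o["t"])
p=shot("wrist"); cv2.imwrite("pics/w1.png",p["img"]); pickle.dump(p,open("w1.pkl","wb")); C=cloud(p)
for t in("cover","housing"):
    for d in eyes.outline_of(t,p)[:2]:
        b=np.array(d["box"]); m=d["region"]; P=C[m]; P=P[~np.isnan(P[:,0])]
        print(t,b.round(),round(d["confidence"],2),P.shape,np.median(P,0).round(3))
P=C.reshape(-1,3); P=P[~np.isnan(P[:,0])]
s=(abs(P[:,0]-.52)<.09)&(abs(P[:,1]+.18)<.09)
print(np.histogram(P[s,2],np.arange(0,.12,.004)))
for lo,hi in((.076,.1),(.049,.06),(.040,.048)):
    m=s&(P[:,2]>lo)&(P[:,2]<hi); Q=P[m,:2].astype(np.float32)
    r=cv2.minAreaRect(Q); print(lo,m.sum(),r,np.median(P[m],0))
E
```

```text
[[-0.926  0.378  0.     0.481]
 [ 0.378  0.926 -0.002 -0.175]
 [-0.001 -0.002 -1.     0.38 ]
 [ 0.     0.     0.     1.   ]] [-0.49 -0.21  1.9  -0.    1.45 -1.68] 2.7833
cover [281. 189. 370. 274.] 0.91 (4151, 3) [ 0.52  -0.188  0.055]
cover [250. 142. 392. 293.] 0.32 (8037, 3) [ 0.497 -0.182  0.044]
housing [251. 140. 391. 293.] 0.58 (8032, 3) [ 0.497 -0.182  0.044]
(array([6707, 1311,  426,  127,   75,   80,  148,  275,  179,  301, 1752,
       3354,  117, 2701,   73,   75,   75,   78,   80,  125,  876,    3,
          0,    0,    0,    0,    0,    0,    0]), array([0.   , 0.004, 0.008, 0.012, 0.016, 0.02 , 0.024, 0.028, 0.032,
       0.036, 0.04 , 0.044, 0.048, 0.052, 0.056, 0.06 , 0.064, 0.068,
       0.072, 0.076, 0.08 , 0.084, 0.088, 0.092, 0.096, 0.1  , 0.104,
       0.108, 0.112, 0.116]))
0.076 1004 ((0.5257883667945862, -0.1893901377916336), (0.014603265561163425, 0.05151737108826637), 27.19080924987793) [ 0.52423393 -0.18854467  0.08198025]
0.049 2862 ((0.5261536836624146, -0.189683198928833), (0.06032726168632507, 0.060595881193876266), 27.044193267822266) [ 0.51715253 -0.18820782  0.05428827]
0.04 5106 ((0.5265244841575623, -0.18937435746192932), (0.10538682341575623, 0.09674487262964249), 8.654252052307129) [ 0.50483145 -0.18383916  0.0442893 ]
```

View pics/w1.png

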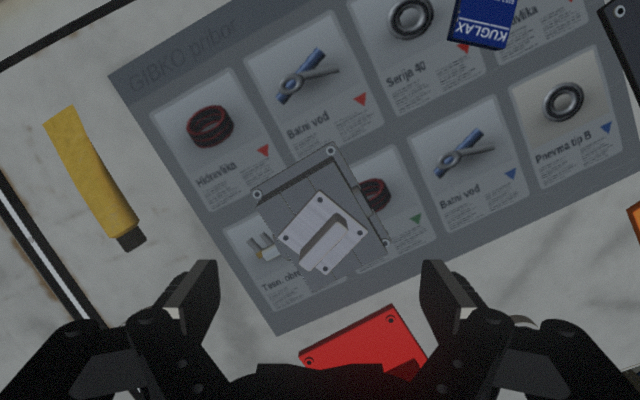

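The close view shows the cover's white flange at px (322,235) and its bar running from (305,262) to (352,225). This is the cover on the grey housing, and its bar lies 117° in world, so it needs about 72° anticlockwise. Next I line up over it.

Emit:
apply_moves([
  [0.085,-0.008,0.001,0.016,0.118],
  [0.085,-0.016,0.001,0.032,0.236],
  [0.085,-0.024,0.002,0.048,0.354],
  [0.085,-0.032,0.002,0.064,0.472],
  [0.085,-0.04,0.003,0.08,0.59],
  [0.085,-0.047,0.003,0.095,0.709],
  [0.085,-0.047,0.003,0.095,0.709],
  [0.085,-0.047,0.003,0.095,0.709],
])

```text
t: 3.6
tool_pos: [0.5247, -0.183, 0.2841]
tool_rot: [-1.623, -2.687, 0.0]
contact_force: [-0.9, -0.7, 0.3]
opening: 0.0847
grip_force: 0.0
```

```bash
cat >> h.py <<'E'
def rect(P,c,r,lo,hi):
    s=(np.hypot(P[:,0]-c[0],P[:,1]-c[1])<r)&(P[:,2]>lo)&(P[:,2]<hi)
    (cx,cy),(w,h),a=cv2.minAreaRect(P[s,:2].astype(np.float32)); return s.sum(),np.round([cx,cy,w,h,a],4),np.median(P[s,2]).round(4)
E
python3 - <<'E'
from h import *
T,o=pose(); print(T.round(4),o["q"].round(2)); print("yang",np.degrees(np.arctan2(T[1,1],T[0,1])))
p=shot("wrist"); cv2.imwrite("pics/w2.png",p["img"]); P=cloud(p).reshape(-1,3); P=P[~np.isnan(P[:,0])]
c=(.526,-.1895)
for lo,hi in((.079,.09),(.049,.058),(.04,.048)): print(rect(P,c,.1 if lo<.045 else .045,lo,hi))
print(shift([.526,-.1895,.230]))
p=pickle.load(open("w1.pkl","rb")); P=cloud(p).reshape(-1,3); P=P[~np.isnan(P[:,0])]
print(rect(P,c,.1,.043,.0465),rect(P,c,.1,.007,.012))
E
```

```text
[[-0.4652  0.8852 -0.0019  0.5247]
 [ 0.8852  0.4652  0.0011 -0.183 ]
 [ 0.0019 -0.0012 -1.      0.2841]
 [ 0.      0.      0.      1.    ]] [-0.47 -0.01  1.88  0.    1.27 -0.95]
yang 27.7215827694308
(np.int64(2200), array([ 5.26300e-01, -1.89300e-01,  1.37000e-02,  5.20000e-02,
        2.69212e+01]), np.float64(0.0821))
(np.int64(6815), array([ 0.5262, -0.1894,  0.0604,  0.0604, 26.9388]), np.float64(0.0543))
(np.int64(10644), array([ 0.5266, -0.1896,  0.105 ,  0.0968,  8.487 ]), np.float64(0.0443))
[-0.0059 -0.0019  0.0553]
(np.int64(4780), array([ 0.5262, -0.1895,  0.1045,  0.0842,  8.6489]), np.float64(0.0443)) (np.int64(1090), array([ 0.5254, -0.1893,  0.1244,  0.0989,  8.8571]), np.float64(0.0078))
```

Emit:
apply_moves([
  [0.085,-0.006,-0.002,0,0.013],
  [0.085,-0.006,-0.002,0.02,0.013],
  [0.085,-0.006,-0.002,0.04,0.013],
  [0.085,-0.006,-0.002,0.055,0.013],
  [0.085,-0.006,-0.002,0.055,0.013],
  [0.05,-0.006,-0.002,0.055,0.013],
  [0.005,-0.006,-0.002,0.055,0.013],
  [0.005,-0.006,-0.002,0.055,0.013],
  [0.005,-0.006,-0.002,0.055,0.013],
  [0.005,-0.006,-0.002,0.055,0.013],
  [0.005,-0.006,-0.002,0.055,0.013],
  [0.005,-0.006,-0.002,0.055,0.013],
], newtons=60)

```text
t: 4.65
tool_pos: [0.5265, -0.1909, 0.2307]
tool_rot: [1.647, 2.673, 0.0]
contact_force: [-0.2, 0.0, 1.4]
opening: 0.0124
grip_force: 60.4
```

Emit:
apply_moves([
  [0.005,0,0,0,-0.11],
  [0.005,0,0,0,-0.22],
  [0.005,0,0,0,-0.33],
  [0.005,0,0,0,-0.44],
  [0.005,0,0,0,-0.55],
  [0.005,0,0,0,-0.66],
  [0.005,0,0,0,-0.77],
  [0.005,0,0,0,-0.88],
  [0.005,0,0,0,-0.99],
  [0.005,0,0,0,-1.08],
  [0.005,0,0,0,-1.16],
  [0.005,0,0,0,-1.2],
])

```text
t: 5.65
tool_pos: [0.5266, -0.1909, 0.2307]
tool_rot: [-0.154, 3.136, -0.0]
contact_force: [1.4, -0.3, 3.2]
opening: 0.0126
grip_force: 60.4
```

Emit:
apply_moves([
  [0.005,0,0,0,-0.03],
  [0.005,0,0,0,-0.06],
  [0.005,0,0,0,-0.06],
  [0.005,0,0,0,-0.06],
])

```text
t: 5.98
tool_pos: [0.5266, -0.1908, 0.2307]
tool_rot: [-0.243, 3.13, -0.001]
contact_force: [0.6, 0.8, 5.7]
opening: 0.0132
grip_force: 60.6
```

```bash
python3 - <<'E'
from h import *
T,o=pose(); print(T.round(4),o["q"].round(2),o["wrist_torque"],o["contact_force"],o["opening"]); print("yang",np.degrees(np.arctan2(T[1,1],T[0,1])))
p=shot("wrist"); cv2.imwrite("pics/w3.png",p["img"]); P=cloud(p).reshape(-1,3); P=P[~np.isnan(P[:,0])]
print(rect(P,(.526,-.1895),.045,.049,.058))
E
```

```text
[[-9.881e-01 -1.541e-01  1.800e-03  5.266e-01]
 [-1.541e-01  9.881e-01 -4.000e-04 -1.908e-01]
 [-1.700e-03 -7.000e-04 -1.000e+00  2.307e-01]
 [ 0.000e+00  0.000e+00  0.000e+00  1.000e+00]] [-0.48  0.07  1.9   0.    1.17 -2.21] [ 0.28244396 -0.12089105  0.12419331] [0.61747109 0.84024805 5.72754692] 0.013215953089930104
yang 98.86393146604838
(np.int64(6909), array([ 0.5202, -0.1908,  0.0483,  0.0604,  8.7178]), np.float64(0.0543))
```

View pics/w3.png

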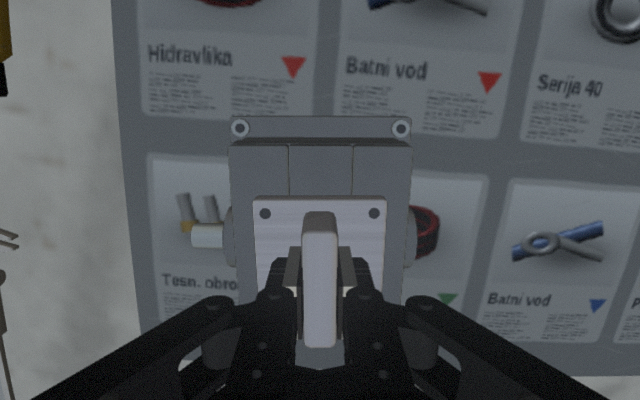

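The flange at px (320,245) now lines up with the housing edges, at 8.7° against 8.6°. That means it is at the stop, so I lift.

Emit:
apply_moves([
  [0.005,0,0,0,0],
  [0.005,0,0,-0.004,0],
  [0.005,0,0,-0.01,0],
  [0.005,0,0,-0.018,0],
  [0.005,0,0,-0.028,0],
  [0.005,0,0,-0.04,0],
  [0.005,0,0,-0.055,0],
  [0.005,0,0,-0.075,0],
  [0.005,0,0,-0.095,0],
  [0.005,0,0,-0.105,0],
  [0.005,0,0,-0.105,0],
], newtons=115)

```text
t: 6.95
tool_pos: [0.5269, -0.1911, 0.339]
tool_rot: [-0.243, 3.127, -0.006]
contact_force: [0.7, -0.2, -1.6]
opening: 0.0115
grip_force: 112.7
```

```bash
python3 - <<'E'
from h import *
T,o=pose(); print(T.round(4),o["contact_force"],o["opening"],o["grip_force"])
p=shot("wrist"); P=cloud(p).reshape(-1,3); P=P[~np.isnan(P[:,0])]
print(rect(P,(.526,-.1895),.045,.14,.175))
print(shift([.36,.2,.3357]))
for n in("top","scene"):
    p=shot(n); C=cloud(p); P=C.reshape(-1,3); P=P[~np.isnan(P[:,0])]
    for lo,hi in((.004,.018),(.05,.061)):
        print(n,lo,rect(P,(.475,.208),.1,lo,hi))
    for d in eyes.tip_of("plate_face",p): 
        u,v=map(int,d["point"]); print(d,C[v,u].round(3))
E
```

```text
[[-0.988  -0.1546  0.0059  0.5269]
 [-0.1546  0.988  -0.0031 -0.1911]
 [-0.0054 -0.004  -1.      0.339 ]
 [ 0.      0.      0.      1.    ]] [ 0.71155305 -0.16818886 -1.6438086 ] 0.011502243299479888 112.73501873016357
(np.int64(7703), array([ 0.521 , -0.1917,  0.0483,  0.0606,  9.2823]), np.float64(0.1624))
[ 1.040e-01  4.119e-01 -1.000e-04]
top 0.004 (np.int64(1062), array([ 0.4755,  0.2081,  0.1928,  0.1968, 89.5909]), np.float64(0.0114))
top 0.05 (np.int64(297), array([ 0.5115,  0.2151,  0.0684,  0.1155, 14.8099]), np.float64(0.0575))
{'point': [253.8, 174.7], 'confidence': 0.81} [0.693 0.207 0.046]
{'point': [249.8, 233.5], 'confidence': 0.69} [0.479 0.218 0.055]
{'point': [368.2, 162.1], 'confidence': 0.55} [ 0.732 -0.211  0.057]
scene 0.004 (np.int64(1802), array([ 0.4752,  0.2091,  0.1947,  0.1941, 68.7952]), np.float64(0.0121))
scene 0.05 (np.int64(555), array([ 0.5114,  0.2155,  0.0673,  0.1198, 14.9339]), np.float64(0.058))
{'point': [315.2, 144.8], 'confidence': 0.87} [ 0.732 -0.218  0.047]
{'point': [315.7, 274.6], 'confidence': 0.65} [0.486 0.187 0.012]
{'point': [244.6, 241.8], 'confidence': 0.59} [0.693 0.214 0.044]
{'point': [369.9, 148.5], 'confidence': 0.44} [ 0.526 -0.175  0.16 ]
```

Emit:
apply_moves([
  [0.005,0.007,0.03,0,0],
  [0.005,0.015,0.065,0,-0.01],
  [0.005,0.023,0.105,0,-0.02],
  [0.005,0.032,0.145,0,-0.03],
  [0.005,0.041,0.185,0,-0.04],
  [0.005,0.05,0.225,0,-0.06],
  [0.005,0.06,0.265,0,-0.07],
  [0.005,0.07,0.305,0,-0.08],
  [0.005,0.077,0.345,0,-0.09],
  [0.005,0.082,0.375,0.004,-0.105],
  [0.005,0.085,0.39,0.004,-0.105],
  [0.005,0.085,0.39,0.004,-0.105],
])

```text
t: 8.2
tool_pos: [0.3802, 0.1836, 0.3291]
tool_rot: [0.415, -3.111, -0.001]
contact_force: [-0.4, -0.1, -2.3]
opening: 0.0118
grip_force: 113.0
```

```bash
python3 - <<'E'
from h import *
T,o=pose(); print(T.round(4),o["q"].round(2),o["contact_force"],o["opening"],o["grip_force"]); print("yang",np.degrees(np.arctan2(T[1,1],T[0,1])))
p=shot("wrist"); cv2.imwrite("pics/w4.png",p["img"]); pickle.dump(p,open("w4.pkl","wb"));C=cloud(p); P=C.reshape(-1,3); P=P[~np.isnan(P[:,0])]
print("flange",rect(P,T[:2,3],.045,.14,.175))
a=np.radians(14.9); ex=np.array([np.cos(a),np.sin(a)]); ey=np.array([-ex[1],ex[0]])
F=np.c_[(P[:,:2]-[.4796,.2068])@ex,(P[:,:2]-[.4796,.2068])@ey,P[:,2]]
F=F[(abs(F[:,0])<.12)&(abs(F[:,1])<.09)]
for lo,hi in((.007,.0145),(.054,.0605)):
    s=F[(F[:,2]>lo)&(F[:,2]<hi)]; print(lo,len(s),np.percentile(s,[1,50,99],axis=0).round(4)); 
s=F[(F[:,2]>.054)&(F[:,2]<.0605)]
print(np.histogram(s[:,0],np.arange(-.02,.08,.004)))
print(rect(P,(.51,.215),.085,.054,.0605))
pl=s[(s[:,0]<.02)]; print("plate",cv2.minAreaRect(pl[:,:2].astype(np.float32)))
E
```

```text
[[-9.651e-01 -2.619e-01 -3.100e-03  3.802e-01]
 [-2.619e-01  9.651e-01  2.000e-04  1.836e-01]
 [ 2.900e-03  1.000e-03 -1.000e+00  3.291e-01]
 [ 0.000e+00  0.000e+00  0.000e+00  1.000e+00]] [ 0.27 -0.41  2.15  0.    1.41 -1.56] [-0.39288264 -0.05607478 -2.3192883 ] 0.011774750842569034 113.04672002792358
yang 105.18249911405516
flange (np.int64(8629), array([ 0.3729,  0.1828,  0.0481,  0.0607, 14.6761]), np.float64(0.1528))
0.007 918 [[-0.064  -0.0653  0.0089]
 [-0.0276 -0.0592  0.0114]
 [ 0.0094  0.0648  0.0136]]
0.054 370 [[ 0.0392 -0.015   0.054 ]
 [ 0.0416  0.0047  0.0568]
 [ 0.0471  0.0243  0.0586]]
(array([  0,   0,   0,   0,   0,   0,   0,   0,   0,   0,   0,   0,   0,
         0,  46, 252,  72,   0,   0,   0,   0,   0,   0,   0]), array([-0.02 , -0.016, -0.012, -0.008, -0.004,  0.   ,  0.004,  0.008,
        0.012,  0.016,  0.02 ,  0.024,  0.028,  0.032,  0.036,  0.04 ,
        0.044,  0.048,  0.052,  0.056,  0.06 ,  0.064,  0.068,  0.072,
        0.076]))
(np.int64(370), array([5.20300e-01, 2.22500e-01, 8.70000e-03, 3.96000e-02, 1.48415e+01]), np.float64(0.0568))
plate ((0.0, 0.0), (0.0, 0.0), 0.0)
```

View pics/w4.png

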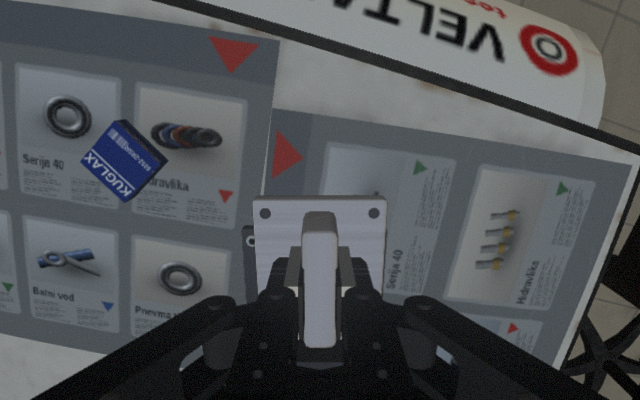

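The held cover's flange is at px (320,245), level and aligned with the fence to 0.3°. The depth data confirms the fence frame, with its base edges within 1 mm. I descend in front of the plate and then approach.

Emit:
apply_moves([
  [0.005,0,-0.004,0.02,0],
  [0.005,0,-0.004,0.045,0],
  [0.005,0,-0.004,0.07,0],
  [0.005,0,-0.004,0.09,0],
  [0.005,0,-0.004,0.102,0],
  [0.005,-0.015,-0.004,0.102,0],
  [0.005,-0.03,-0.004,0.102,0],
  [0.005,-0.045,-0.004,0.102,0],
  [0.005,-0.055,-0.004,0.102,0],
  [0.005,-0.062,-0.004,0.102,0],
  [0.005,-0.062,-0.004,0.102,0],
])

```text
t: 9.17
tool_pos: [0.4441, 0.1927, 0.2286]
tool_rot: [-0.405, 3.115, -0.001]
contact_force: [-0.3, 0.1, -1.1]
opening: 0.0122
grip_force: 113.0
```

```bash
cat >> h.py <<'E'
a=np.radians(14.9); EX=np.array([np.cos(a),np.sin(a)]); EY=np.array([-EX[1],EX[0]])
def rep():
    T,o=pose(); d=T[:2,3]-[.4796,.2068]
    print("tcp in fence",(d@EX).round(4),(d@EY).round(4),T[2,3].round(4),"tilt",T[:2,2].round(4),"F",(o["contact_force"][:2]@EX).round(2),o["contact_force"].round(2),o["opening"],o["grip_force"],o["t"])
    p=shot("wrist"); P=cloud(p).reshape(-1,3); P=P[~np.isnan(P[:,0])]
    z=T[2,3]-.1763; n,r,m=rect(P,T[:2,3],.045,z-.006,z+.006); d=r[:2]-[.4796,.2068]
    s=(np.hypot(*(P[:,:2]-T[:2,3]).T)<.045)&(abs(P[:,2]-z)<.006); A=np.c_[P[s,:2],np.ones(s.sum())]
    print("flange",n,r,m,"fence xy",(d@EX).round(4),(d@EY).round(4),"slope",np.linalg.lstsq(A,P[s,2],rcond=None)[0][:2].round(3)); return p
E
python3 -c "
from h import *
rep()"
```

```text
tcp in fence -0.0379 -0.0045 0.2286 tilt [ 0.0001 -0.0004] F -0.3 [-0.33  0.08 -1.05] 0.012153132018936162 113.01630735397339 9.1667
flange 7337 [ 0.4508  0.1954  0.0755  0.0604 14.8737] 0.0521 fence xy -0.0308 -0.0036 slope [0.048 0.012]
```

Emit:
apply_moves([
  [0.005,-0.003,0,0,0],
  [0.005,-0.006,0,0,0],
  [0.005,-0.009,0,0,0],
  [0.005,-0.011,0,0,0],
  [0.005,-0.013,0,0,0],
  [0.005,-0.015,0,0,0],
  [0.005,-0.017,0,0,0],
  [0.005,-0.017,0,0,0],
  [0.005,-0.017,0,0,0],
])

```text
t: 9.97
tool_pos: [0.4582, 0.1978, 0.2281]
tool_rot: [0.407, -3.11, 0.001]
contact_force: [-6.1, -1.8, 1.8]
opening: 0.0121
grip_force: 113.7
```

```bash
python3 -c "
from h import *
rep()"
```

```text
tcp in fence -0.023 -0.0033 0.2281 tilt [-0.0048 -0.0015] F -6.35 [-6.08 -1.84  1.85] 0.012121858222087304 113.65388989448547 9.9667
flange 7204 [ 0.4625  0.1998  0.0726  0.0604 14.7184] 0.0517 fence xy -0.0183 -0.0024 slope [0.027 0.006]
```

Emit:
apply_moves([
  [0.005,-0.002,0,0,0],
  [0.005,-0.004,0,0,0],
  [0.005,-0.006,0,0,0],
  [0.005,-0.008,0,0,0],
  [0.005,-0.01,0,0,0],
  [0.005,-0.01,0,0,0],
  [0.005,-0.01,0,0,0],
  [0.005,-0.01,0,0,0],
])

```text
t: 10.68
tool_pos: [0.467, 0.2001, 0.2276]
tool_rot: [0.406, -3.106, 0.002]
contact_force: [-10.3, -4.0, 4.8]
opening: 0.0118
grip_force: 114.0
```

```bash
python3 -c "
from h import *
p=rep(); cv2.imwrite('pics/w5.png',p['img'])
s=shot('scene'); cv2.imwrite('pics/s5.png',cv2.resize(s['img'][215:325,245:375],None,fx=5,fy=5,interpolation=2))"
```

```text
tcp in fence -0.0139 -0.0032 0.2276 tilt [-0.0091 -0.0027] F -10.97 [-10.29  -4.     4.78] 0.011832361872765705 114.01224732398987 10.6833
flange 7217 [ 0.4707  0.202   0.0728  0.0605 14.7894] 0.0513 fence xy -0.0098 -0.0024 slope [0.022 0.005]
```

View pics/s5.png

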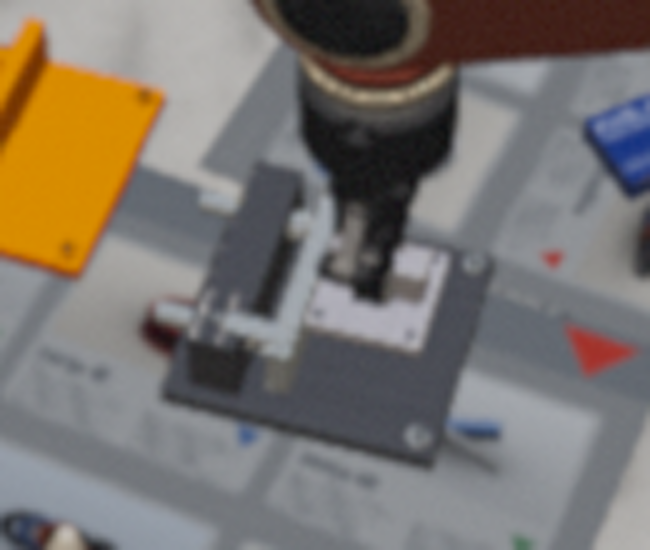

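The flange at px (370,310) in the crop sits flush against the bright plate, near its middle, and the push is about 11 N. I hold it there.

Emit:
apply_moves([
  [0.005,0,0,0,0],
  [0.005,0,0,0,0],
  [0.005,0,0,0,0],
  [0.005,0,0,0,0],
  [0.005,0,0,0,0],
  [0.005,0,0,0,0],
  [0.005,0,0,0,0],
  [0.005,0,0,0,0],
  [0.005,0,0,0,0],
  [0.005,0,0,0,0],
  [0.005,0,0,0,0],
  [0.005,0,0,0,0],
])

```text
t: 11.78
tool_pos: [0.467, 0.2001, 0.2276]
tool_rot: [0.407, -3.106, 0.002]
contact_force: [-11.4, -3.2, 4.5]
opening: 0.0118
grip_force: 114.0
```

Emit:
apply_moves([
  [0.005,0,0,0,0],
  [0.005,0,0,0,0],
  [0.005,0,0,0,0],
  [0.005,0,0,0,0],
  [0.005,0,0,0,0],
  [0.005,0,0,0,0],
  [0.005,0,0,0,0],
  [0.005,0,0,0,0],
  [0.005,0,0,0,0],
  [0.005,0,0,0,0],
  [0.005,0,0,0,0],
  [0.005,0,0,0,0],
])

```text
t: 12.78
tool_pos: [0.467, 0.2001, 0.2276]
tool_rot: [0.407, -3.106, 0.002]
contact_force: [-10.6, -4.9, 4.6]
opening: 0.0117
grip_force: 114.0
```

```bash
python3 -c "
from h import *
rep()"
```

```text
tcp in fence -0.0139 -0.0032 0.2276 tilt [-0.009  -0.0027] F -11.52 [-10.61  -4.92   4.61] 0.011678097063279599 114.01025533676147 12.7833
flange 7212 [ 0.4706  0.202   0.0728  0.0604 14.7328] 0.0513 fence xy -0.0099 -0.0023 slope [0.023 0.004]
```

Everything is steady at about 11.5 N, with the cover upright, flush, centred and about 41 mm up.

```bash
python3 -c "
from h import *
print(ctrl.finish_job())"
```

```text
the job is handed in; nothing more can be done
None
```

I turned the cover to the stop, lifted it out, and handed the job in with the arm holding it upright and flush against the middle of the dark fence's plate, pressing with about 11.5 N; the hand-in gave no verdict, so I don't know how it was judged.

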